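Activate a sterilisation indicator vial in the two-stop press

ROBOT

A 6-joint arm with a two-finger parallel gripper is mounted at the origin on the work surface. World frame = base frame: x ahead of the robot, y to its left, z up, the work surface at z = 0. Lengths are in m, angles in rad, forces in N, time in s.
With the tool pointing down it reaches from about 0.35 to 0.775 m from the base axis. Payload 7.3 kg.
Tool frame: the origin (TCP) lies at the centre of the arm's flange, where the gripper is bolted on; the fingertips stand 178 mm ahead of it and the grasp point (between the pads) lies 159 mm ahead of it; x points along the fingers, y is the direction in which the jaws open and shut, and the axes are right-handed (so a half turn about x gives the same grasp; the last joint's range is limited). The gripper opens to 92 mm and grips with 3 to 60 N. Pads are 19 mm wide; open, the fingers measure 130 mm over their backs; the gripper's body (75 mm by 190 mm) begins 47 mm behind the grasp point.
Start: joints at [-1.323, 0.342, 1.524, -0, 1.275, -0.146], TCP at [0.201, -0.485, 0.405] pointing down, gripper open.
Joint ranges: [-2.53, 2.53], [-0.77, 2.02], [0.04, 2.7], [-1, 4.14], [0.28, 2.66], [-3.11, 3.11]. Speed limits (rad/s): [2.57, 2.57, 3.14, 3.14, 3.14, 3.14].

INTERFACE

Orientations are given as [roll, pitch, yaw] about the fixed x, y, z axes, in that order (R = Rz(yaw) Ry(pitch) Rx(roll)).
In Python, from cell import ctrl gives the robot as it stands. The module is installed in compiled form; this text tells all that it offers.
- The arm moves only by the tool play_rows, never from a script. Its argument "plan" is a list of rows, each a list of 2 entries, a list of its own where there are three numbers: the shift along the tool's x, y, z in mm, then the turn, a rotation vector about the tool's x, y, z in degrees. In form: [[[tx, ty, tz], [ax, ay, az]], ...]. A call has exactly 8 rows; each row is the pose to reach, as a shift and turn from the pose commanded when the call began, along the tool's axes at that moment; what a row does not reach only later rows make up. A row lasts 1/10 s, in which the tool goes at most 50 mm and 8.59 degrees, less where a joint would pass 70% of its speed; a pose out of reach is approached as far as the arm can. A call with a gripper value outside its range is refused whole. "claw" is the finger opening in mm, from 0 to 91.8, set as the call begins (left out, the last holds). The fingers move at their own pace and stop on an object; the grip force is fixed at half the most. Time passes only in rows, so rows that repeat a pose let the fingers close, or fill a call up. It gives the time, the measured TCP pose, the force and the opening at its end, in the units of the state.
- ctrl.observe(): the state, without advancing time (a new reading comes with each control period).
- ctrl.get_image(name): name is "scene" or "top" or "wrist"; returns the picture (480x640x3 uint8, red, green, blue); there is no depth.
- ctrl.camera_info(name): a dict with "intrinsics" (3x3 intrinsics, pixels), "R" (3x3) and "t" (3): a world point X has camera coordinates R X + t; the wrist camera has in their place "tool_from_camera" (4x4, takes a point from camera to tool coordinates, whose origin is the TCP and whose axes are the tool frame's). Camera axes: x right, y down, z forward; pixel columns grow to the right and rows downward; lengths in m; the calibration is good to about 2 mm. The wrist camera is an equidistant fisheye: a pixel r from the principal point sees the ray r / f radians off the axis. A picture is of the moment at which its call begins: read the wrist's pose just before it. camera_info takes no time and is no camera call.
- ctrl.close_job(): hands the job in, once; it reports no verdict.
The state is a dict: "clock": time; "joint_pos": joint angles; "qd": joint speeds; "joint_torque": joint torques, N m; "position": TCP position; "ee_rot": TCP orientation; "contact_force": force on the tool from outside, world axes, zero at the start; "moment": the same for the moment, N m; "finger_gap": finger opening in m.
Only numpy, scipy, OpenCV 4.12 (cv2) and the standard library are available. Lean on these libraries where they do the work, as an engineer would, in place of code of your own. Each camera call takes 0.05 s, during which the arm holds its last target. There are 200 camera calls.

TASK

Take the white-capped indicator vial from the rack, stand it fully down in the open well of the activator and let go of it. Then slowly and gently press the activator's plunger down past its soft first stop until it is firmly home on the second stop, hold it there for about a second without forcing it, and let it spring all the way back up. Leave the vial in the well and the other things where they are.

Things in the scene. Friction and masses are not known exactly. Their poses are not given: they have to be found in the camera images.
- vial_center (a point): Indicator vial, upright: clear plastic tube 15 mm in diameter with a white cap 17 mm in diameter over its top 22 mm, 60 mm tall in all, 15 g. The point is on its axis, half-way up (30 mm above its foot; the cap's middle is 19 mm above this point). It starts in one of the rack's three holes, chosen at random, standing 36 mm proud of the rack.
- rack: Fixed aluminium rack 60 x 190 x 40 mm (x, y, z) with three holes in a row along its y axis, 60 mm apart, 24 mm deep, 3 mm wider than the vial. Origin: centre of its underside, on the work surface.
- activator: Fixed light grey bench block 90 x 170 x 60 mm (x, y, z). Origin: centre of its underside, on the work surface. Its top carries the open well at y = -45 mm and the plunger at y = +45 mm (own axes). It is damaged, and the run fails, if the robot pushes on it or on its plunger with more than 30 N.
- well_mouth (a point): Centre of the mouth of the activator's round well, in the top face (60 mm above the work surface). The well is 17 mm wide, 24 mm deep, with a 1.5 mm chamfer; the vial seated in it stands 36 mm proud, its half-way point 6 mm above this point.
- plunger_top (a point): Centre of the flat top of the plunger's black knob, 32 mm in diameter, 14 mm thick, on a 12 mm steel stem; 110 mm above the work surface when up. The point moves with the plunger.
- plunger (a joint): Plunger travel in m: 0 fully up, growing as it is pressed straight down. A soft spring (about 1.5 N at the top, 0.15 N more per mm) brings it back up. The first stop lies somewhere from 4 to 16 mm down, different from unit to unit and not visible: feel for it. There the force must rise from about 3 N (2 to 4 N) to about 9 N before it goes on.
- deep_stage (a joint): Travel of the inner catch past the first stop, in m: 0 until the first stop is passed, 0.005 on the second stop, a stiff pad that yields less than 2 mm under 30 N. It takes about 9 N at the first stop and about 13 N just before the second, and then the force climbs steeply, so arrive slowly (a few mm/s); 18 to 22 N is firmly home. It springs back when released.
- capsule_a_center (a point): Steel test capsule, 15 mm in diameter, 42 mm tall, no cap, standing in the rack (18 mm proud); a bystander. Point half-way up its axis.
- capsule_b_center (a point): A second steel test capsule like the other, in the rack; a bystander. Point half-way up its axis.
- cup_center (a point): Open steel cup, 72 mm wide, 55 mm tall, on the work surface; a bystander. Point half-way up its axis.
- bottle_center (a point): White bottle, 60 mm in diameter, 130 mm tall, on the work surface; a bystander. Point half-way up its axis.

How it is judged:
By the outcome, as a careful person would: the job done as asked, in the order asked, and still so for the second after the job is handed in, with the robot touching nothing.
It also fails if it takes over 64 s, if anything falls off the work surface, if the arm or the gripper's body presses on something with over 40 N, if the wrist force passes 120 N, or if a joint passes its speed limit or range.

## Working session

There is one attempt and no reset: what is moved stays moved. The work goes in short steps, Python scripts to look and compute and a tool call to move; the robot and the scene stay as the last step left them, time stands still between calls to the robot, and variables do not carry over. Pictures are saved under pics/ and viewed, about 8 in all and at most 12, crops included, and the job is handed in when it is done.

Besides the shell and the picture viewer there is one more tool, called after ">>>" as a command line: name --argument value ..., lists and objects as JSON in quotes. play_rows: Moves the arm, as the interface text tells. Its arguments: {"type":"object","properties":{"plan":{"type":"array"},"claw":{"type":"number"}},"required":["plan"]}

```bash
mkdir -p pics; python3 - <<'E'
from cell import ctrl
import cv2,numpy as np
np.set_printoptions(precision=4,suppress=True)
print(ctrl.observe())
for n in("scene","top","wrist"):
    print(n,ctrl.camera_info(n))
    cv2.imwrite(f"pics/{n}0.png",ctrl.get_image(n)[:,:,::-1])
E
```

```text
{'clock': 0.0, 'joint_pos': array([-1.323 ,  0.3427,  1.525 ,  0.    ,  1.2754, -0.146 ]), 'qd': array([ 0.0005,  0.0005, -0.0002, -0.0011, -0.0008, -0.0019]), 'joint_torque': array([  0.0003, -43.1243, -24.4224,   0.0716,   0.056 ,  -0.0001]), 'position': array([ 0.2014, -0.4847,  0.4041]), 'ee_rot': array([-1.7292,  1.5693,  1.8062]), 'contact_force': array([-0.6131,  0.7573, -0.0024]), 'moment': array([0.0001, 0.0321, 0.0087]), 'finger_gap': 0.09132446327308144}
scene {'intrinsics': array([[571.0503,   0.    , 307.4063],
       [  0.    , 571.0503, 242.128 ],
       [  0.    ,   0.    ,   1.    ]]), 'R': array([[ 0.8399,  0.5424,  0.0189],
       [ 0.3031, -0.44  , -0.8453],
       [-0.4502,  0.7157, -0.5339]]), 't': array([-0.5052, -0.111 ,  1.4414])}
top {'intrinsics': array([[529.0342,   0.    , 319.2382],
       [  0.    , 529.0342, 237.6925],
       [  0.    ,   0.    ,   1.    ]]), 'R': array([[-0.0052, -1.    , -0.0023],
       [-0.9893,  0.0055, -0.1457],
       [ 0.1458,  0.0015, -0.9893]]), 't': array([-0.0223,  0.6104,  1.1184])}
wrist {'intrinsics': array([[371.6483,   0.    , 317.5413],
       [  0.    , 371.6483, 238.1497],
       [  0.    ,   0.    ,   1.    ]]), 'tool_from_camera': array([[-0.0003, -0.2791,  0.9602,  0.0209],
       [ 1.    , -0.0016, -0.0002,  0.    ],
       [ 0.0016,  0.9602,  0.2791, -0.0752],
       [ 0.    ,  0.    ,  0.    ,  1.    ]])}
```

View pics/top0.png

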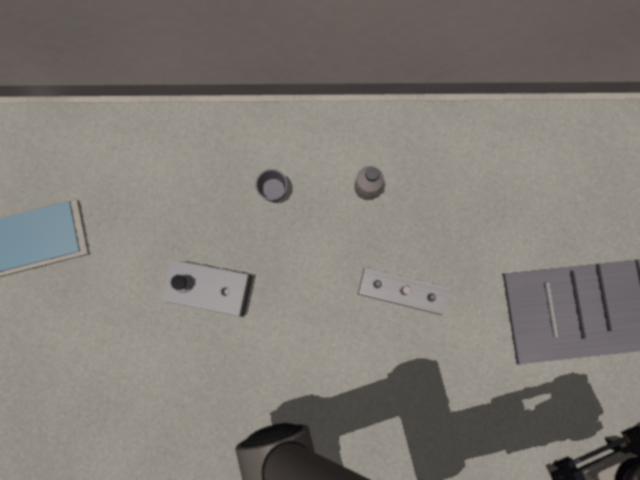

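View pics/scene0.png

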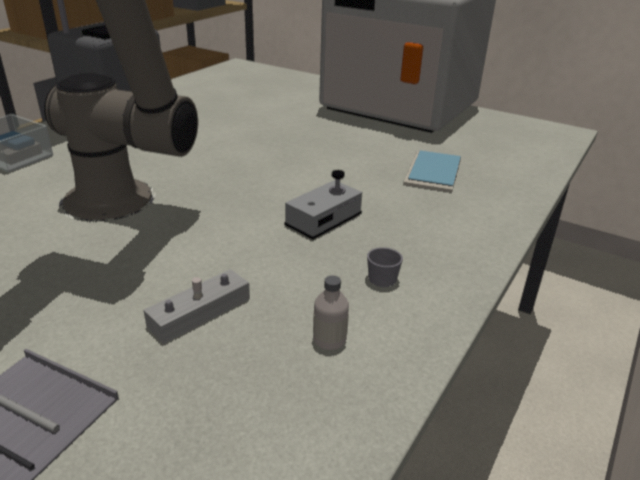

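The vial (white cap) is in the middle hole at top px (405,290). The capsules are at (377,284) and (432,297), the well at (225,292), the knob at (180,283), and the cup and bottle are beyond them.

```bash
cat > h.py <<'E'
from cell import ctrl
import cv2,numpy as np
from scipy.spatial.transform import Rotation as Ro
np.set_printoptions(precision=4,suppress=True)
def ray(name,u,v,st=None):
    c=ctrl.camera_info(name);K=c["intrinsics"];x=(u-K[0,2])/K[0,0];y=(v-K[1,2])/K[1,1]
    if name!="wrist":
        R=c["R"];return -R.T@c["t"],R.T@np.array([x,y,1])
    r=np.hypot(x,y)+1e-12;d=np.array([x/r*np.sin(r),y/r*np.sin(r),np.cos(r)])
    T=c["tool_from_camera"];R=Ro.from_euler("xyz",st["ee_rot"]).as_matrix()
    return R@T[:3,3]+st["position"],R@T[:3,:3]@d
def at(name,u,v,z,st=None):
    o,d=ray(name,u,v,st);return o+d*(z-o[2])/d[2]
def Rdown(jaw):  # tool x down, tool y at angle jaw in world
    x=np.array([0,0,-1.]);y=np.array([np.cos(jaw),np.sin(jaw),0]);return np.c_[x,y,np.cross(x,y)]
def go(target,jaw):  # shift mm + rotvec deg to the target TCP
    s=ctrl.observe();R=Ro.from_euler("xyz",s["ee_rot"]).as_matrix()
    cur=np.arctan2(R[1,1],R[0,1]);jaw=min([jaw+k*np.pi for k in(-2,-1,0,1,2)],key=lambda a:abs(a-cur))
    print("pos",s["position"],"jaw",cur,"->",jaw,"F",s["contact_force"],"gap",s["finger_gap"],"t",s["clock"],"j6",s["joint_pos"][5])
    print("shift",R.T@(np.array(target)-s["position"])*1e3,"rot",np.degrees(Ro.from_matrix(R.T@Rdown(jaw)).as_rotvec()))
E
python3 - <<'E'
from h import *
a=at("top",377,284,.058);b=at("top",432,297,.058);v=at("top",405,290,.076)
w=at("top",225,292,.06);p=at("top",180,283,.11)
sv=at("scene",197,281,.076);sw=at("scene",311,204,.06);sp=at("scene",338,174,.11)
print("caps",a,b,np.linalg.norm(a-b)," vial",v,sv,"well",w,sw,"plung",p,sp,np.linalg.norm((w-p)[:2]))
ang=np.arctan2(*(a-b)[[1,0]]);ang2=np.arctan2(*(p-w)[[1,0]])
print("rack y dir",ang,"act y dir",ang2, "jaw perp",ang-np.pi/2)
go([v[0],v[1],.33],ang-np.pi/2)
E
```

```text
caps [ 0.5072 -0.149   0.058 ] [ 0.4789 -0.2659  0.058 ] 0.12029003782928964  vial [ 0.4933 -0.2058  0.076 ] [ 0.5008 -0.2117  0.076 ] well [0.4918 0.1764 0.06  ] [0.4976 0.1741 0.06  ] plung [0.5084 0.2601 0.11  ] [0.5192 0.2552 0.11  ] 0.08528474003798772
rack y dir 1.332908387139566 act y dir 1.3747957176901748 jaw perp -0.23788793965533062
pos [ 0.2014 -0.4847  0.4042] jaw -1.1769854618523778 -> -0.23788793965533062 F [-0.0644  0.0427  0.5579] gap 0.09176373962630735 t 0.15 j6 -0.14601819666134166
shift [  74.441  -145.5137 -376.4992] rot [-53.8063  -0.0382   0.0533]
```

>>> play_rows --plan '[[[6,-15,-40],[-6,0,0]],[[12,-34,-88],[-13,0,0]],[[18,-53,-136],[-20,0,0]],[[24,-72,-184],[-27,0,0]],[[30,-91,-232],[-34,0,0]],[[36,-110,-280],[-41,0,0]],[[41,-128,-328],[-48,0,0]],[[44,-145,-376],[-53.8,0,0]]]' --claw 50

```text
clock: 0.95
position: [0.485, -0.2132, 0.361]
ee_rot: [-1.669, 1.57, 2.81]
contact_force: [0.5, -1.0, -0.1]
finger_gap: 0.0506
```

```bash
python3 - <<'E'
from h import *
go([.4933,-.2058,.33],-.238)
s=ctrl.observe();print(s["qd"])
im=ctrl.get_image("wrist")[:,:,::-1];cv2.imwrite("pics/w1.png",im)
E
```

```text
pos [ 0.485  -0.2132  0.361 ] jaw -0.23322551817198786 -> -0.238 F [ 0.5021 -0.9975 -0.1394] gap 0.050579564980916016 t 0.95 j6 -0.3254609204995254
shift [31.0436  6.402  -9.0683] rot [ 0.2736 -0.0039  0.0406]
[ 0.9386  0.3572 -0.4684 -0.0017  0.0959 -0.0537]
```

View pics/w1.png

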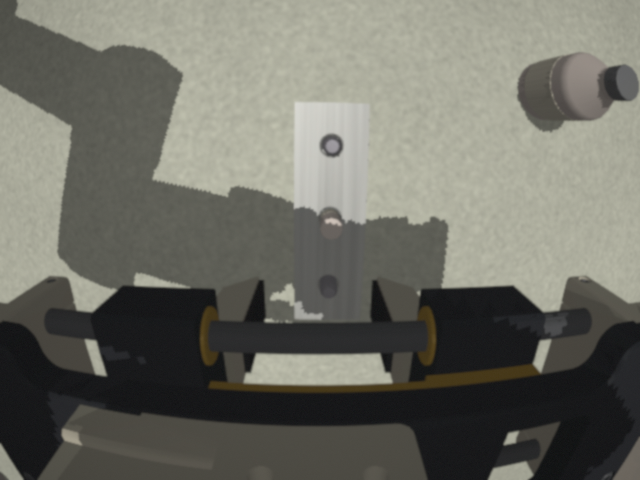

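>>> play_rows --plan '[[[5,0,0],[0,0,0]],[[15,0,0],[0,0,0]],[[30,0,0],[0,0,0]],[[30,0,0],[0,0,0]],[[30,0,0],[0,0,0]],[[30,0,0],[0,0,0]],[[30,0,0],[0,0,0]],[[30,0,0],[0,0,0]]]'

```text
clock: 1.8
position: [0.4839, -0.2152, 0.332]
ee_rot: [1.136, 1.57, -0.674]
contact_force: [-0.1, -0.4, -0.1]
finger_gap: 0.05
```

```bash
python3 - <<'E'
from h import *
go([.4933,-.2058,.33],-.238)
im=ctrl.get_image("wrist")[:,:,::-1];cv2.imwrite("pics/w2.png",im)
cv2.imwrite("pics/w2c.png",cv2.resize(im[80:360,240:440],None,fx=2.1,fy=2.1,interpolation=cv2.INTER_CUBIC))
E
```

```text
pos [ 0.4839 -0.2152  0.332 ] jaw -0.2384273276328695 -> -0.238 F [-0.0875 -0.4095 -0.0686] gap 0.049963272830581974 t 1.8 j6 -0.3247148011385214
shift [  2.0305   6.9555 -11.3444] rot [-0.0245  0.0243 -0.0522]
```

View pics/w2c.png

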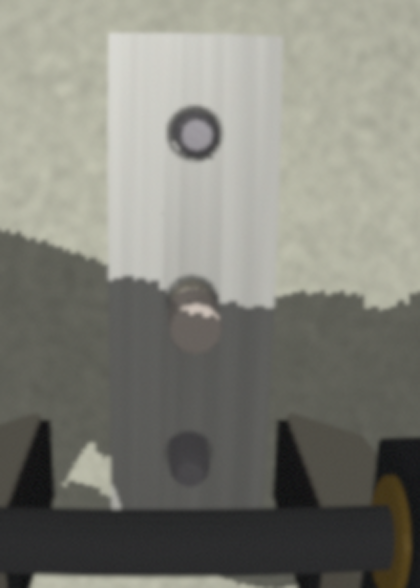

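The white cap's top disc is at crop (195,327), i.e. image px (333,236). The capsules' tops are near (333,144) and (330,302).

```bash
python3 - <<'E'
from h import *
s=ctrl.observe()
v=at("wrist",332.9,235.7,.076,s);a=at("wrist",333.3,144.3,.058,s);b=at("wrist",330.5,302,.058,s)
print(v,a,b,np.linalg.norm(a-b),(a+b)/2,np.arctan2(*(a-b)[[1,0]]))
m=v; go([m[0],m[1],.238],-.24)
E
```

```text
[ 0.4958 -0.2093  0.076 ] [ 0.5103 -0.1521  0.058 ] [ 0.4819 -0.2647  0.058 ] 0.11610926591112693 [ 0.4961 -0.2084  0.058 ] 1.323716087359899
pos [ 0.4839 -0.2151  0.332 ] jaw -0.23821096884509704 -> -0.24 F [-0.4534 -0.933   0.1638] gap 0.050116348208352 t 1.85 j6 -0.3247427339168093
shift [93.9734 10.097  -8.4697] rot [ 0.1025  0.0184 -0.0472]
```

>>> play_rows --plan '[[[5,3,-2],[0,0,0]],[[15,7,-5],[0,0,0]],[[32,10,-8.5],[0,0,0]],[[50,10,-8.5],[0,0,0]],[[68,10,-8.5],[0,0,0]],[[85,10,-8.5],[0,0,0]],[[98,10,-8.5],[0,0,0]],[[106,10,-8.5],[0,0,0]]]'

```text
clock: 2.65
position: [0.4956, -0.2087, 0.2239]
ee_rot: [-1.848, 1.569, 2.626]
contact_force: [-0.4, -0.1, -1.0]
finger_gap: 0.0501
```

>>> play_rows --plan '[[[0,0,0],[0,0,0]],[[0,0,0],[0,0,0]],[[0,0,0],[0,0,0]],[[0,0,0],[0,0,0]],[[0,0,0],[0,0,0]],[[0,0,0],[0,0,0]],[[0,0,0],[0,0,0]],[[0,0,0],[0,0,0]]]' --claw 26

```text
clock: 3.45
position: [0.4957, -0.2091, 0.2256]
ee_rot: [0.975, 1.571, -0.834]
contact_force: [0.4, 0.7, 0.1]
finger_gap: 0.0259
```

```bash
python3 - <<'E'
from h import *
go([.4958,-.2093,.226],-.24)
im=ctrl.get_image("wrist")[:,:,::-1];cv2.imwrite("pics/w3.png",im)
E
```

```text
pos [ 0.4957 -0.2091  0.2256] jaw -0.23801536592865258 -> -0.24 F [0.4455 0.7146 0.1121] gap 0.025885565681457664 t 3.45 j6 -0.3035481681577222
shift [-0.3886  0.1986  0.2083] rot [ 0.1137  0.007  -0.0103]
```

View pics/w3.png

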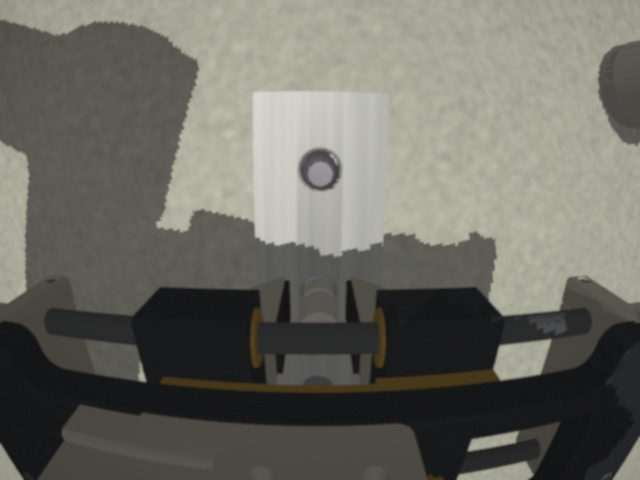

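The cap stands centred between the pads at about (318,300). I close the gripper and lift.

>>> play_rows --plan '[[[0,0,0],[0,0,0]],[[0,0,0],[0,0,0]],[[0,0,0],[0,0,0]],[[0,0,0],[0,0,0]],[[0,0,0],[0,0,0]],[[0,0,0],[0,0,0]],[[0,0,0],[0,0,0]],[[0,0,0],[0,0,0]]]' --claw 10

```text
clock: 4.3
position: [0.4956, -0.209, 0.2255]
ee_rot: [-0.098, 1.571, -1.907]
contact_force: [0.5, -0.2, -1.2]
finger_gap: 0.0158
```

>>> play_rows --plan '[[[-3,0,0],[0,0,0]],[[-10,0,0],[0,0,0]],[[-20,0,0],[0,0,0]],[[-35,0,0],[0,0,0]],[[-55,0,0],[0,0,0]],[[-80,0,0],[0,0,0]],[[-105,0,0],[0,0,0]],[[-120,0,0],[0,0,0]]]'

```text
clock: 5.1
position: [0.4958, -0.2091, 0.3486]
ee_rot: [1.244, 1.567, -0.565]
contact_force: [-0.0, -0.4, 0.4]
finger_gap: 0.0159
```

```bash
python3 - <<'E'
from h import *
go([.4947,.1753,.345],1.375-np.pi/2)
E
```

```text
pos [ 0.4958 -0.2091  0.3486] jaw -0.23792526575055595 -> -0.19579632679489656 F [-0.0274 -0.3953  0.4203] gap 0.015938922724075627 t 5.1 j6 -0.30355193633293176
shift [   2.8173  -91.6468 -373.2873] rot [-2.4139  0.073  -0.2013]
```

>>> play_rows --plan '[[[1,-7,-30],[0,0,0]],[[2,-18,-75],[-0.5,0,0]],[[2,-29,-120],[-1,0,0]],[[3,-40,-165],[-1.5,0,0]],[[3,-51,-210],[-2,0,0]],[[3,-62,-255],[-2.4,0,0]],[[3,-71,-292],[-2.4,0,0]],[[3,-77,-313],[-2.4,0,0]]]'

```text
clock: 5.9
position: [0.4941, 0.116, 0.3436]
ee_rot: [2.111, 1.569, 0.346]
contact_force: [-0.0, -0.1, -0.2]
finger_gap: 0.0159
```

>>> play_rows --plan '[[[0,0,0],[0,0,0]],[[0,0,0],[0,0,0]],[[0,0,0],[0,0,0]],[[0,0,0],[0,0,0]],[[0,0,0],[0,0,0]],[[0,0,0],[0,0,0]],[[0,0,0],[0,0,0]],[[0,0,0],[0,0,0]]]'

```text
clock: 6.7
position: [0.4946, 0.1131, 0.3425]
ee_rot: [-0.063, 1.571, -1.83]
contact_force: [-0.2, 0.5, 0.2]
finger_gap: 0.0162
```

```bash
python3 - <<'E'
from h import *
go([.4947,.1753,.345],1.375-np.pi/2)
im=ctrl.get_image("wrist")[:,:,::-1];cv2.imwrite("pics/w4.png",im)
cv2.imwrite("pics/w4c.png",cv2.resize(im[40:340,220:420],None,fx=2,fy=2,interpolation=cv2.INTER_CUBIC))
E
```

```text
pos [0.4946 0.1131 0.3425] jaw -0.19637728035330565 -> -0.19579632679489656 F [-0.19    0.5012  0.1651] gap 0.016228044260775745 t 6.7 j6 0.270180522721468
shift [ -2.5017 -12.0748 -60.9717] rot [-0.0333  0.0058  0.0004]
```

View pics/w4c.png

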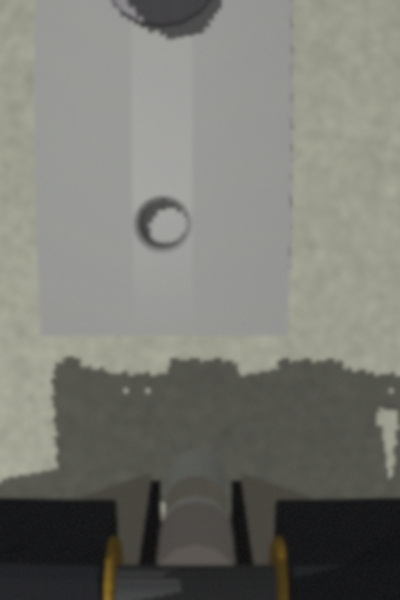

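```bash
python3 - <<'E'
from h import *
s=ctrl.observe()
im=cv2.imread("pics/w4.png");g=cv2.cvtColor(im,6)
n,l,st,c=cv2.connectedComponentsWithStats((g[:80,230:380]<75).astype(np.uint8))
print([(r,q+[230,0]) for r,q in zip(st[1:],c[1:]) if r[4]>200])
# well: bright-dark disc fitted against block
w=at("wrist",301.5,151.5,.06,s);print("well",w)
for k in((222+17,0+40),):pass
cn=[at("wrist",220+x/2,40+y/2,.06,s) for x,y in((42,335),(289,335))];print(cn,np.linalg.norm(cn[0]-cn[1]),np.mean(cn,0))
e=cn[1]-cn[0];ax=np.arctan2(e[1],e[0]);print("block x dir",ax,"well from edges",np.mean(cn,0)+.04*np.array([-np.sin(ax),np.cos(ax),0]))
cv2.imwrite("pics/w4k.png",cv2.resize(im[0:80,240:380],None,fx=4,fy=4))
E
```

```text
[(array([  41,    0,   58,   55, 2369], dtype=int32), array([301.1794,  23.6053]))]
well [0.4957 0.1764 0.06  ]
[array([0.4443, 0.1461, 0.06  ]), array([0.532 , 0.1283, 0.06  ])] 0.08955108078965082 [0.4882 0.1372 0.06  ]
block x dir -0.20013539582366313 well from edges [0.4961 0.1764 0.06  ]
```

View pics/w4k.png

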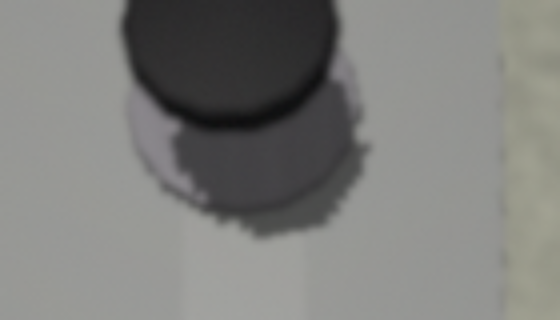

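```bash
python3 - <<'E'
from h import *
s=ctrl.observe()
print("knob",at("wrist",297.75,6,.11,s))
go([.4957,.1764,.274],-.2)
E
```

```text
knob [0.5131 0.2631 0.11  ]
pos [0.4946 0.1132 0.3425] jaw -0.19629642914264822 -> -0.2 F [-0.1934  0.473  -0.2778] gap 0.016136585949071733 t 6.75 j6 0.2702129433409149
shift [ 68.4811 -11.2782 -62.1909] rot [0.2122 0.0048 0.0017]
```

>>> play_rows --plan '[[[0,-4,-22],[0.2,0,0]],[[0,-8,-44],[0.2,0,0]],[[0,-11.3,-62.2],[0.2,0,0]],[[12,-11.3,-62.2],[0.2,0,0]],[[30,-11.3,-62.2],[0.2,0,0]],[[48,-11.3,-62.2],[0.2,0,0]],[[60,-11.3,-62.2],[0.2,0,0]],[[66,-11.3,-62.2],[0.2,0,0]]]'

```text
clock: 7.55
position: [0.4953, 0.1759, 0.275]
ee_rot: [-1.077, 1.568, -2.848]
contact_force: [0.5, -0.6, 0.0]
finger_gap: 0.0161
```

>>> play_rows --plan '[[[0,0,0],[0,0,0]],[[0,0,0],[0,0,0]],[[0,0,0],[0,0,0]],[[0,0,0],[0,0,0]],[[0,0,0],[0,0,0]],[[0,0,0],[0,0,0]],[[0,0,0],[0,0,0]],[[0,0,0],[0,0,0]]]'

```text
clock: 8.35
position: [0.4956, 0.1765, 0.2765]
ee_rot: [0.855, 1.571, -0.915]
contact_force: [0.1, -0.0, -0.2]
finger_gap: 0.0162
```

```bash
python3 - <<'E'
from h import *
go([.4957,.1764,.2455],-.2)
im=ctrl.get_image("wrist")[:,:,::-1]
cv2.imwrite("pics/w5c.png",cv2.resize(im[200:380,220:420],None,fx=3,fy=3,interpolation=cv2.INTER_CUBIC))
E
```

```text
pos [0.4956 0.1765 0.2765] jaw -0.19954010852591567 -> -0.2 F [ 0.1247 -0.0308 -0.2049] gap 0.016209487018310056 t 8.35 j6 0.3960506899054025
shift [31.0294  0.0753  0.1075] rot [ 0.0263  0.004  -0.0047]
```

View pics/w5c.png

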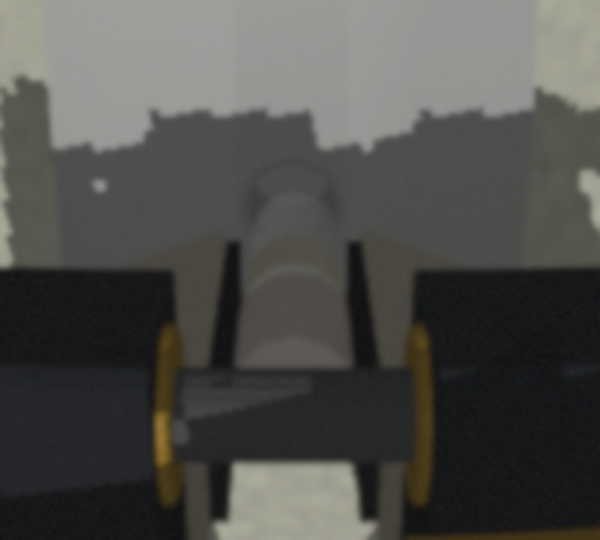

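The tube's foot at crop (295,200) sits over the well, whose rim is centred near (293,190). I lower it slowly.

>>> play_rows --plan '[[[2,0,0],[0,0,0]],[[4,0,0],[0,0,0]],[[6,0,0],[0,0,0]],[[7,0,0],[0,0,0]],[[8,0,0],[0,0,0]],[[9,0,0],[0,0,0]],[[10,0,0],[0,0,0]],[[11,0,0],[0,0,0]]]'

```text
clock: 9.2
position: [0.4957, 0.1765, 0.2655]
ee_rot: [1.016, 1.571, -0.754]
contact_force: [0.5, 0.2, -1.2]
finger_gap: 0.0165
```

>>> play_rows --plan '[[[2,0,0],[0,0,0]],[[4,0,0],[0,0,0]],[[6,0,0],[0,0,0]],[[8,0,0],[0,0,0]],[[10,0,0],[0,0,0]],[[12,0,0],[0,0,0]],[[14,0,0],[0,0,0]],[[16,0,0],[0,0,0]]]'

```text
clock: 10.0
position: [0.4957, 0.1765, 0.2493]
ee_rot: [0.663, 1.571, -1.108]
contact_force: [0.5, -0.3, -0.5]
finger_gap: 0.0162
```

>>> play_rows --plan '[[[0.5,0,0],[0,0,0]],[[1,0,0],[0,0,0]],[[1.5,0,0],[0,0,0]],[[2,0,0],[0,0,0]],[[2.5,0,0],[0,0,0]],[[2.8,0,0],[0,0,0]],[[2.8,0,0],[0,0,0]],[[2.8,0,0],[0,0,0]]]'

```text
clock: 10.8
position: [0.4956, 0.1765, 0.2467]
ee_rot: [0.95, 1.571, -0.821]
contact_force: [0.5, 0.4, 0.4]
finger_gap: 0.0158
```

>>> play_rows --plan '[[[0.3,0,0],[0,0,0]],[[0.6,0,0],[0,0,0]],[[0.9,0,0],[0,0,0]],[[1.1,0,0],[0,0,0]],[[1.1,0,0],[0,0,0]],[[1.1,0,0],[0,0,0]],[[1.1,0,0],[0,0,0]],[[1.1,0,0],[0,0,0]]]'

```text
clock: 11.6
position: [0.4957, 0.1765, 0.2456]
ee_rot: [1.079, 1.571, -0.692]
contact_force: [-0.3, -0.1, -0.8]
finger_gap: 0.0161
```

>>> play_rows --plan '[[[0.4,0,0],[0,0,0]],[[0.4,0,0],[0,0,0]],[[0.4,0,0],[0,0,0]],[[0.4,0,0],[0,0,0]],[[0.4,0,0],[0,0,0]],[[0.4,0,0],[0,0,0]],[[0.4,0,0],[0,0,0]],[[0.4,0,0],[0,0,0]]]' --claw 40

```text
clock: 12.4
position: [0.4957, 0.1765, 0.2452]
ee_rot: [0.372, 1.571, -1.399]
contact_force: [-0.5, 0.5, -0.5]
finger_gap: 0.0399
```

>>> play_rows --plan '[[[-5,0,0],[0,0,0]],[[-15,0,0],[0,0,0]],[[-30,0,0],[0,0,0]],[[-50,0,0],[0,0,0]],[[-70,0,0],[0,0,0]],[[-85,0,0],[0,0,0]],[[-90,0,0],[0,0,0]],[[-90,0,0],[0,0,0]]]'

```text
clock: 13.2
position: [0.4957, 0.1765, 0.3363]
ee_rot: [1.922, 1.569, 0.152]
contact_force: [0.2, 0.1, 0.2]
finger_gap: 0.0396
```

```bash
python3 - <<'E'
from h import *
go([.5134,.264,.325],-.2)
a=ctrl.get_image("wrist")[:,:,::-1];b=ctrl.get_image("scene")[:,:,::-1]
cv2.imwrite("pics/w6.png",np.hstack([cv2.resize(a[150:390,210:430],(550,600)),cv2.resize(b[150:250,280:380],(240,240)).repeat(1,0)[:240] if 0 else cv2.copyMakeBorder(cv2.resize(b[150:250,280:380],(250,250)),0,350,0,0,0)]))
E
```

```text
pos [0.4957 0.1765 0.3363] jaw -0.1995652961525386 -> -0.2 F [0.2233 0.0814 0.2397] gap 0.039644506940698813 t 13.2 j6 0.39605730512193504
shift [ 11.3341  -0.013  -89.2298] rot [ 0.0249 -0.0419 -0.1143]
```

View pics/w6.png

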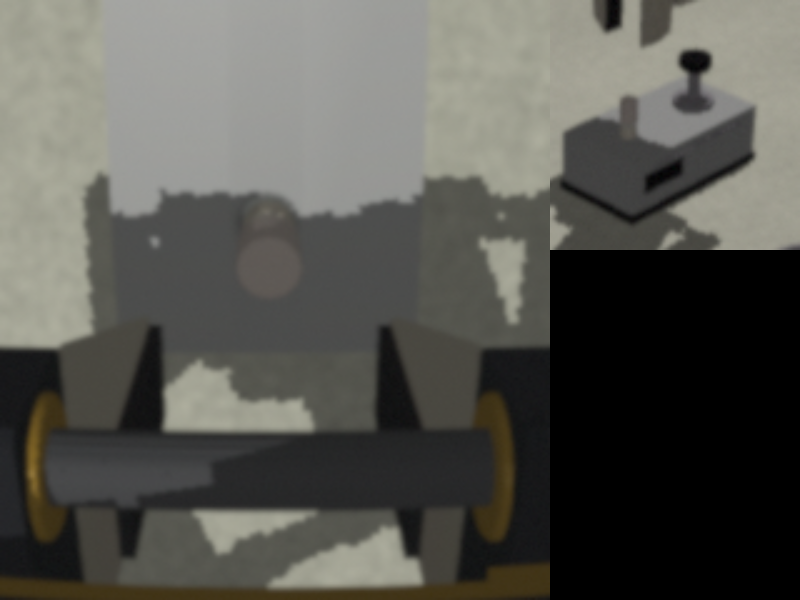

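The vial stands upright in the well, cap top at wrist px (318,257). The knob is up. I close the fingers and move over the knob.

>>> play_rows --plan '[[[0,0,-15],[0,0,0]],[[0,0,-40],[0,0,0]],[[0,0,-65],[0,0,0]],[[0,0,-82],[0,0,0]],[[0,0,-89.2],[0,0,0]],[[10,0,-89.2],[0,0,0]],[[25,0,-89.2],[0,0,0]],[[38,0,-89.2],[0,0,0]]]' --claw 0

```text
clock: 14.1
position: [0.513, 0.2633, 0.2956]
ee_rot: [-0.842, 1.569, -2.613]
contact_force: [-0.6, 0.6, -1.1]
finger_gap: 0.0005
```

```bash
python3 - <<'E'
from h import *
go([.5134,.264,.290],-.2)
s=ctrl.observe()
s["position"]=np.array([.4957,.1765,.3363]);print("cap",at("wrist",317.6,257.2,.096,s))
im=ctrl.get_image("scene")[:,:,::-1]
cv2.imwrite("pics/s7.png",cv2.resize(im[120:250,270:400],(600,600),interpolation=cv2.INTER_CUBIC))
E
```

```text
pos [0.513  0.2633 0.2956] jaw -0.20003974458782695 -> -0.2 F [-0.5599  0.5794 -1.1335] gap 0.000463882566214529 t 14.1 j6 0.5416595982743506
shift [ 5.6282  0.2618 -0.7227] rot [-0.0022  0.0616  0.069 ]
cap [0.4951 0.1754 0.096 ]
```

View pics/s7.png

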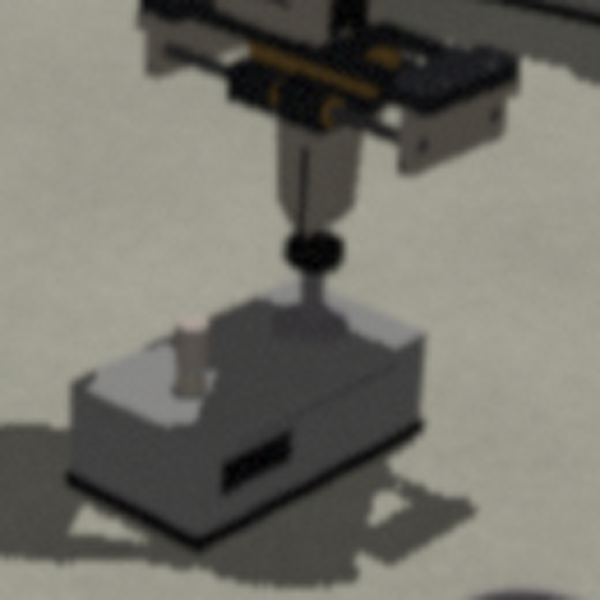

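>>> play_rows --plan '[[[2,0,0],[0,0,0]],[[4,0,0],[0,0,0]],[[6,0,0],[0,0,0]],[[8,0,0],[0,0,0]],[[9,0,0],[0,0,0]],[[10,0,0],[0,0,0]],[[11,0,0],[0,0,0]],[[12,0,0],[0,0,0]]]'

```text
clock: 14.95
position: [0.5134, 0.2639, 0.2854]
ee_rot: [1.708, 1.57, -0.063]
contact_force: [-0.2, 0.1, 2.5]
finger_gap: 0.0002
```

>>> play_rows --plan '[[[0.4,0,0],[0,0,0]],[[0.7,0,0],[0,0,0]],[[1,0,0],[0,0,0]],[[1.3,0,0],[0,0,0]],[[1.6,0,0],[0,0,0]],[[2,0,0],[0,0,0]],[[2,0,0],[0,0,0]],[[2,0,0],[0,0,0]]]'

```text
clock: 15.75
position: [0.5134, 0.2639, 0.2832]
ee_rot: [1.659, 1.571, -0.111]
contact_force: [0.1, -0.2, 3.5]
finger_gap: 0.0005
```

>>> play_rows --plan '[[[0.4,0,0],[0,0,0]],[[0.8,0,0],[0,0,0]],[[1.2,0,0],[0,0,0]],[[1.6,0,0],[0,0,0]],[[2,0,0],[0,0,0]],[[2,0,0],[0,0,0]],[[2,0,0],[0,0,0]],[[2,0,0],[0,0,0]]]'

```text
clock: 16.55
position: [0.5134, 0.2639, 0.2812]
ee_rot: [1.271, 1.571, -0.5]
contact_force: [1.1, -0.3, 3.5]
finger_gap: 0.0005
```

>>> play_rows --plan '[[[0.4,0,0],[0,0,0]],[[0.8,0,0],[0,0,0]],[[1.2,0,0],[0,0,0]],[[1.6,0,0],[0,0,0]],[[2,0,0],[0,0,0]],[[2,0,0],[0,0,0]],[[2,0,0],[0,0,0]],[[2,0,0],[0,0,0]]]'

```text
clock: 17.35
position: [0.5134, 0.2639, 0.2792]
ee_rot: [1.166, 1.571, -0.605]
contact_force: [0.9, -1.1, 2.9]
finger_gap: 0.0006
```

>>> play_rows --plan '[[[0.4,0,0],[0,0,0]],[[0.8,0,0],[0,0,0]],[[1.2,0,0],[0,0,0]],[[1.6,0,0],[0,0,0]],[[2,0,0],[0,0,0]],[[2,0,0],[0,0,0]],[[2,0,0],[0,0,0]],[[2,0,0],[0,0,0]]]'

```text
clock: 18.15
position: [0.5134, 0.2639, 0.2773]
ee_rot: [1.541, 1.571, -0.229]
contact_force: [2.0, -0.2, 2.7]
finger_gap: 0.0006
```

>>> play_rows --plan '[[[0.4,0,0],[0,0,0]],[[0.8,0,0],[0,0,0]],[[1.2,0,0],[0,0,0]],[[1.6,0,0],[0,0,0]],[[2,0,0],[0,0,0]],[[2,0,0],[0,0,0]],[[2,0,0],[0,0,0]],[[2,0,0],[0,0,0]]]'

```text
clock: 18.95
position: [0.5134, 0.2639, 0.2752]
ee_rot: [1.066, 1.571, -0.704]
contact_force: [1.0, 0.1, 4.1]
finger_gap: 0.0003
```

>>> play_rows --plan '[[[0.4,0,0],[0,0,0]],[[0.8,0,0],[0,0,0]],[[1.2,0,0],[0,0,0]],[[1.6,0,0],[0,0,0]],[[2,0,0],[0,0,0]],[[2,0,0],[0,0,0]],[[2,0,0],[0,0,0]],[[2,0,0],[0,0,0]]]'

```text
clock: 19.75
position: [0.5133, 0.2639, 0.2739]
ee_rot: [1.958, 1.57, 0.188]
contact_force: [-0.6, -2.0, 8.1]
finger_gap: 0.0003
```

>>> play_rows --plan '[[[0.4,0,0],[0,0,0]],[[0.8,0,0],[0,0,0]],[[1.2,0,0],[0,0,0]],[[1.6,0,0],[0,0,0]],[[2,0,0],[0,0,0]],[[2,0,0],[0,0,0]],[[2,0,0],[0,0,0]],[[2,0,0],[0,0,0]]]'

```text
clock: 20.55
position: [0.5133, 0.2639, 0.2723]
ee_rot: [1.962, 1.57, 0.192]
contact_force: [-1.1, -0.6, 11.5]
finger_gap: 0.0009
```

>>> play_rows --plan '[[[0.3,0,0],[0,0,0]],[[0.6,0,0],[0,0,0]],[[0.9,0,0],[0,0,0]],[[1.2,0,0],[0,0,0]],[[1.5,0,0],[0,0,0]],[[1.8,0,0],[0,0,0]],[[1.8,0,0],[0,0,0]],[[1.8,0,0],[0,0,0]]]'

```text
clock: 21.35
position: [0.5134, 0.2639, 0.2707]
ee_rot: [1.993, 1.57, 0.223]
contact_force: [-2.2, -1.0, 11.0]
finger_gap: 0.0004
```

>>> play_rows --plan '[[[0.2,0,0],[0,0,0]],[[0.4,0,0],[0,0,0]],[[0.6,0,0],[0,0,0]],[[0.8,0,0],[0,0,0]],[[0.8,0,0],[0,0,0]],[[0.8,0,0],[0,0,0]],[[0.8,0,0],[0,0,0]],[[0.8,0,0],[0,0,0]]]'

```text
clock: 22.15
position: [0.5134, 0.2639, 0.27]
ee_rot: [1.972, 1.569, 0.201]
contact_force: [-2.7, -0.4, 13.6]
finger_gap: 0.0003
```

>>> play_rows --plan '[[[0.2,0,0],[0,0,0]],[[0.4,0,0],[0,0,0]],[[0.6,0,0],[0,0,0]],[[0.8,0,0],[0,0,0]],[[0.8,0,0],[0,0,0]],[[0.8,0,0],[0,0,0]],[[0.8,0,0],[0,0,0]],[[0.8,0,0],[0,0,0]]]'

```text
clock: 22.95
position: [0.5133, 0.2639, 0.2692]
ee_rot: [1.958, 1.57, 0.187]
contact_force: [-2.3, -0.8, 13.7]
finger_gap: 0.0004
```

>>> play_rows --plan '[[[0.1,0,0],[0,0,0]],[[0.2,0,0],[0,0,0]],[[0.3,0,0],[0,0,0]],[[0.4,0,0],[0,0,0]],[[0.4,0,0],[0,0,0]],[[0.4,0,0],[0,0,0]],[[0.4,0,0],[0,0,0]],[[0.4,0,0],[0,0,0]]]'

```text
clock: 23.75
position: [0.5133, 0.2639, 0.2689]
ee_rot: [1.976, 1.569, 0.205]
contact_force: [-1.0, -0.8, 12.6]
finger_gap: 0.0005
```

>>> play_rows --plan '[[[0.1,0,0],[0,0,0]],[[0.2,0,0],[0,0,0]],[[0.3,0,0],[0,0,0]],[[0.4,0,0],[0,0,0]],[[0.4,0,0],[0,0,0]],[[0.4,0,0],[0,0,0]],[[0.4,0,0],[0,0,0]],[[0.4,0,0],[0,0,0]]]'

```text
clock: 24.55
position: [0.5133, 0.2639, 0.2687]
ee_rot: [1.989, 1.569, 0.219]
contact_force: [-1.9, -1.7, 14.5]
finger_gap: 0.0006
```

>>> play_rows --plan '[[[0.1,0,0],[0,0,0]],[[0.2,0,0],[0,0,0]],[[0.3,0,0],[0,0,0]],[[0.3,0,0],[0,0,0]],[[0.3,0,0],[0,0,0]],[[0.3,0,0],[0,0,0]],[[0.3,0,0],[0,0,0]],[[0.3,0,0],[0,0,0]]]'

```text
clock: 25.35
position: [0.5134, 0.264, 0.2685]
ee_rot: [2.001, 1.569, 0.231]
contact_force: [-3.1, -1.4, 15.3]
finger_gap: 0.0004
```

>>> play_rows --plan '[[[0.1,0,0],[0,0,0]],[[0.2,0,0],[0,0,0]],[[0.3,0,0],[0,0,0]],[[0.4,0,0],[0,0,0]],[[0.4,0,0],[0,0,0]],[[0.4,0,0],[0,0,0]],[[0.4,0,0],[0,0,0]],[[0.4,0,0],[0,0,0]]]'

```text
clock: 26.15
position: [0.5133, 0.264, 0.2684]
ee_rot: [2.0, 1.569, 0.23]
contact_force: [-3.7, -2.1, 17.3]
finger_gap: 0.0003
```

>>> play_rows --plan '[[[0.1,0,0],[0,0,0]],[[0.2,0,0],[0,0,0]],[[0.3,0,0],[0,0,0]],[[0.4,0,0],[0,0,0]],[[0.4,0,0],[0,0,0]],[[0.4,0,0],[0,0,0]],[[0.4,0,0],[0,0,0]],[[0.4,0,0],[0,0,0]]]'

```text
clock: 26.95
position: [0.5133, 0.264, 0.2682]
ee_rot: [1.987, 1.569, 0.217]
contact_force: [-3.2, -1.9, 19.4]
finger_gap: 0.0
```

The force is 19.4 N, so the plunger is firmly home. I hold for about 0.8 s more, then rise slowly.

>>> play_rows --plan '[[[0,0,0],[0,0,0]],[[0,0,0],[0,0,0]],[[0,0,0],[0,0,0]],[[0,0,0],[0,0,0]],[[0,0,0],[0,0,0]],[[0,0,0],[0,0,0]],[[0,0,0],[0,0,0]],[[0,0,0],[0,0,0]]]'

```text
clock: 27.75
position: [0.5133, 0.264, 0.2682]
ee_rot: [2.023, 1.569, 0.253]
contact_force: [-3.7, -2.2, 19.3]
finger_gap: 0.0006
```

>>> play_rows --plan '[[[-1,0,0],[0,0,0]],[[-3,0,0],[0,0,0]],[[-5,0,0],[0,0,0]],[[-8,0,0],[0,0,0]],[[-11,0,0],[0,0,0]],[[-14,0,0],[0,0,0]],[[-17,0,0],[0,0,0]],[[-20,0,0],[0,0,0]]]'

```text
clock: 28.55
position: [0.5133, 0.2639, 0.2858]
ee_rot: [-0.975, 1.57, -2.745]
contact_force: [1.0, 0.1, 2.0]
finger_gap: 0.0005
```

>>> play_rows --plan '[[[-4,0,0],[0,0,0]],[[-9,0,0],[0,0,0]],[[-15,0,0],[0,0,0]],[[-25,0,0],[0,0,0]],[[-38,0,0],[0,0,0]],[[-50,0,0],[0,0,0]],[[-58,0,0],[0,0,0]],[[-60,0,0],[0,0,0]]]'

```text
clock: 29.35
position: [0.5135, 0.264, 0.3475]
ee_rot: [2.069, 1.568, 0.298]
contact_force: [-0.8, 0.7, -0.3]
finger_gap: 0.0007
```

```bash
python3 - <<'E'
from h import *
s=ctrl.observe();print(s["clock"],s["position"],s["contact_force"])
im=ctrl.get_image("scene")[:,:,::-1];t=ctrl.get_image("top")[:,:,::-1]
cv2.imwrite("pics/s8.png",np.hstack([cv2.resize(im[120:380,130:420],(400,400)),cv2.resize(t[150:330,150:450],(400,400))]))
E
```

```text
29.35 [0.5135 0.264  0.3475] [-0.7739  0.7111 -0.3024]
```

View pics/s8.png

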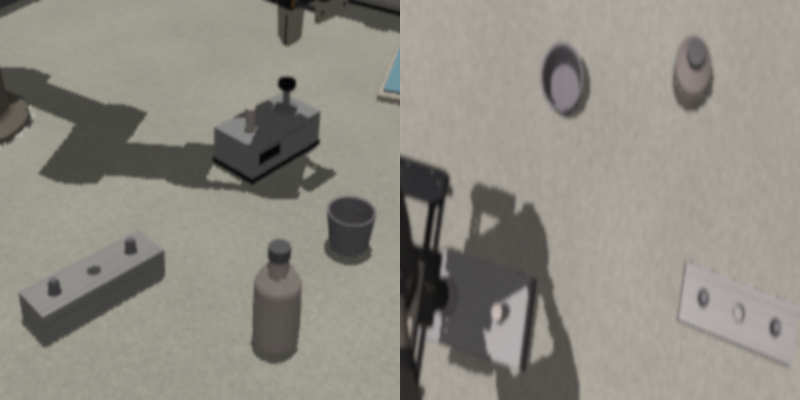

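The plunger is fully up, the vial stands in the well, the rack's middle hole is empty, and the bystanders haven't moved.

```bash
python3 -c "
from cell import ctrl
print(ctrl.close_job())"
```

```text
the job is handed in; nothing more can be done
None
```

The vial is standing in the activator's well, the plunger was pressed home and sprang back, and the job was handed in at about 29 s of the 64 s allowed.

- **Vial:** I took it from the rack's middle hole and lowered it until its foot was within about 0.5 mm of the well floor, worked out from the tool height. I then let go of it there. The pictures afterwards show it upright in the well, with its cap within about 1 mm of the well axis. I did not feel a contact force at the bottom, so I'm judging it fully down from the height and the pictures.
- **Plunger:** The first stop came at about 14 mm and the second about 5 mm further on. The readings taken at the end of each move peaked at 19.4 N. I held it at about 19.3 N for roughly a second, then released it slowly.
- **Last checks:** The knob is fully up, the gripper is well clear with no force on it, and the capsules, cup and bottle look unmoved.
- **Disagreement:** The first estimates from the top and scene cameras differed by up to about 12 mm. The close-up wrist camera settled it, and its readings matched the sizes given to within 4 mm.

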